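# Stock the trap rebuild drawer

## Task

Gather the trap rebuild kit into the shallow drawer: stand the large hexagonal brass seat in the middle of the large round pad, the small hexagonal seat in the middle of the small round pad and the corrugated bellows element in the middle of the square pad, each upright as it stands now, and lay the hex key flat along the empty lane on the near side of the drawer. Leave the round blank plug and the smooth sleeve where they are, since they do not belong to the kit.

Things in the scene. Friction and masses are not known exactly. Their poses are not given: they have to be found in the camera images.
- seat_large: Large brass trap seat, loose: hexagonal flange 44 mm across flats (51 mm over corners), 20 mm high, topped by a round nose about 34 mm in diameter with a dark 18 mm bore; 32 mm high in all, 0.25 kg. Origin at the centre of its underside, z up; flats face its own x axis and every 60 degrees from it. All loose things start on a thin grey steel sheet 3 mm thick, beside the drawer.
- seat_small: Small brass trap seat, loose, of the same pattern: hexagonal flange 28 mm across flats (32 mm over corners) and 20 mm high, round nose about 22 mm in diameter with a dark 10 mm bore in its top; 30 mm high in all, about 0.1 kg. Origin at the centre of its underside, z up; the flats face its own x axis and every 60 degrees from it.
- bellows: Bronze bellows element, loose, standing upright: a corrugated cylinder 42 mm in diameter and 50 mm high with a closed top that carries a steel stud 12 mm in diameter and 8 mm high; about 0.12 kg. Origin at the centre of its underside, z up along its axis.
- hex_key: Steel L-shaped hex key, loose, lying flat, 10 mm thick. The long arm runs along its own x axis, 130 mm long, from x = -78 mm (free end) to x = +52 mm (bend); at the bend the short arm goes off along own +y, to 37 mm from the long arm's centre line. Origin on the underside of the long arm, near the centre of mass, z up; about 0.1 kg.
- blank_plug: Look-alike that does not belong: blank brass plug, loose, with a ROUND flange 44 mm in diameter and 20 mm high and a domed nose without any bore; 32 mm high. Origin at the centre of its underside, z up.
- sleeve: Look-alike that does not belong: SMOOTH bronze sleeve, loose, a plain upright tube 42 mm in outer diameter with a 29 mm open bore, 50 mm high. Origin at the centre of its underside, z up. (A pipe elbow, a cast lid and a pipe nipple, up to 70 mm high, stand more than 0.7 m ahead of the robot and are not part of the job.)
- drawer: Shallow sheet-metal drawer fixed on the bench, left or right: 200 mm along x, 300 mm along y, walls 3 mm thick, 25 mm high; floor 3 mm. Origin at the centre of its underside, x points roughly away from the robot. A rib along y at x = +3 mm (3 mm thick, top 11 mm above the underside) parts the far half with three pads from the empty near half, the key lane: x -97 to +1 mm, 294 mm long.
- pad_large: Large round black rubber pad, 66 mm in diameter, 4 mm thick, fixed on the drawer floor in the far half: place of the large seat. Origin at the centre of its underside, its top 4 mm higher. The three pads lie in a row along the drawer's y, 90 mm apart, in any order.
- pad_small: Small round black rubber pad, 42 mm in diameter, 4 mm thick, fixed on the drawer floor in the far half: place of the small seat. Origin at the centre of its underside.
- pad_square: Square black rubber pad, 58 mm a side, 4 mm thick, fixed on the drawer floor in the far half: place of the bellows element. Origin at the centre of its underside.
Things that resemble listed ones, but are neither listed nor needed, are in the scene too. Leave any blue or turquoise look-alike of the pad_large alone.

How it is judged:
At the end, for the whole second after the job is handed in: Both seats and the bellows stand upright (0.1 rad) on their own pads within 12 mm of centre; the key lies flat on the drawer floor in the near lane, within 20 degrees of its direction; plug and sleeve within 15 mm of their start; all released and at rest (horizontal distance between seat_large and pad_large below 0.012 m and z of seat_large in the frame of pad_large below 0.008 m and angle between each of seat_large, seat_small, bellows's own z axis and vertical below 0.1 rad and linear speed of each of seat_large, seat_small, bellows, hex_key below 0.02 m/s and horizontal distance between seat_small and pad_small below 0.012 m and z of seat_small in the frame of pad_small below 0.008 m and horizontal distance between bellows and pad_square below 0.012 m and z of bellows in the frame of pad_square below 0.008 m and x of hex_key in the frame of drawer between -0.097 and 0 m and y of hex_key in the frame of drawer between -0.145 and 0.145 m and z of hex_key in the frame of drawer below 0.008 m and angle between the x axis of hex_key and the y axis of drawer, either way round below 0.35 rad and angle between hex_key's own z axis and vertical below 0.09 rad and distance of each of blank_plug, sleeve from where it was at the start of the episode below 0.015 m); the robot touches nothing.
It fails at once if the blank plug was moved from its place (distance of blank_plug from where it was at the start of the episode above 0.015 m).
It fails at once if the smooth sleeve was moved from its place (distance of sleeve from where it was at the start of the episode above 0.015 m).
It also fails if it takes over 112 s, if anything falls off the work surface, if the arm or the gripper's body presses on something with over 40 N, if the wrist force passes 120 N, or if a joint passes its speed limit or range.

## Robot

A 6-joint arm with a two-finger parallel gripper is mounted at the origin on the work surface. World frame = base frame: x ahead of the robot, y to its left, z up, the work surface at z = 0. Lengths are in m, angles in rad, forces in N, time in s.
With the tool pointing down it reaches from about 0.275 to 0.825 m from the base axis. Payload 4.9 kg.
Tool frame: the origin (TCP) lies midway between the tips of the shut fingers; the grasp point (between the pads) lies 19 mm behind it (bot.grip_depth is the distance from the TCP to the grasp point, in m); y points along the fingers, x is the direction in which the jaws open and shut, and the axes are right-handed (so a half turn about y gives the same grasp; the last joint's range is limited). The gripper opens to 85 mm and grips with 20 to 120 N. Pads are 22 mm wide; open, the fingers measure 114 mm over their backs; the gripper's body (76 mm by 85 mm) begins 54 mm behind the grasp point. The pads swing forward as they close: fully open they stand 13 mm farther back than shut.
Start: joints at [1.151, 0.326, -0.193, 1.052, 0, 1.437], TCP at [0.155, 0.528, 0.231] pointing down, gripper open.
Joint ranges: [-2.65, 2.65], [-0.97, 1.79], [-1.3, 1.35], [-1.93, 2.1], [-1.47, 1.37], [-3.14, 3.14]. Speed limits (rad/s): [2.57, 2.57, 3.14, 3.14, 3.14, 3.14].

## Interface

Orientations are given as a unit quaternion [w, x, y, z].
In Python, from cell import bot gives the robot as it stands. Calls block until the motion is done:
- bot.move_pose(position, orientation): joint-space move of the TCP to a pose.
- bot.move_linear(position, speed=0.15, rotation=None, until_force=None): straight line of the TCP; rotation=None keeps the orientation; speed is the mean speed in m/s. With until_force (N) it stops when the force on the tool has changed by that much, and returns True; else False.
- bot.goto_joints(angles): joint-space move.
- bot.set_gripper(opening, grasp_force=None): opening from 0.0 (shut) to 1.0 (fully open); grasp_force is the grip in N (None keeps the last); returns when the fingers have stopped.
- bot.wait(seconds).
- bot.solve_ik(position, orientation): joint angles nearest the present ones, or None.
- bot.camera(name): name is "scene" or "top" or "wrist"; returns the picture (400x640x3 uint8, red, green, blue); there is no depth.
- bot.calibration(name): a dict with "mtx" (3x3 intrinsics, pixels), "extrinsics" (4x4, takes a point from world to camera coordinates); the wrist camera has in their place "hand_eye" (4x4, takes a point from camera to tool coordinates, whose origin is the TCP and whose axes are the tool frame's). Camera axes: x right, y down, z forward; pixel columns grow to the right and rows downward; lengths in m; the calibration is good to about 2 mm. The wrist camera is an equidistant fisheye: a pixel r from the principal point sees the ray r / f radians off the axis. A picture is of the moment at which its call begins: read the wrist's pose just before it. calibration takes no time and is no camera call.
A pose or a line that the arm cannot do raises bot.PlanningError and nothing moves.
- bot.close_job(): hands the job in, once; it reports no verdict.
Trained networks look in the newest picture that a camera, given by its name, has taken for a name from the list of things; names that differ only in an ending like _2 or _b are one class to them, and where a whole thing is asked for, a point or a joint stands for the part that bears it (a point fixed in the world has none). Each returns a list of dicts, best first, with "confidence" (0 to 1); they miss things now and then, are a little off and sometimes report something else, mostly with a low value. They report only what shows in the picture. A call takes as long as a camera call. They do not tell look-alikes from the thing itself.
- bot.search_frame(camera, thing): "bbox" ([left, top, width, height] in pixels, round what is visible of it).
Readings, each from a call of its own:
- bot.read_clock(): time.
- bot.read_joint_positions(): joint angles.
- bot.read_joint_vel(): joint speeds.
- bot.read_joint_efforts(): joint torques, N m.
- bot.read_position(): TCP position.
- bot.read_tool_rot(): TCP orientation.
- bot.read_ft_force(): force on the tool from outside, world axes, zero at the start.
- bot.read_moment(): the same for the moment, N m.
- bot.read_gripper_width(): opening from 0.0 (shut) to 1.0 (fully open).
Only numpy, scipy, OpenCV 4.12 (cv2) and the standard library are available. Lean on these libraries where they do the work, as an engineer would, in place of code of your own. Each camera call takes 0.05 s, during which the arm holds its last target.

## Working session

There is one attempt and no reset: what is moved stays moved. The work goes in short steps, each a Python script; the robot and the scene stay as the last script left them, time stands still between calls to the robot, and variables do not carry over. Pictures are saved under pics/ and viewed, and the job is handed in when it is done.

```bash
ls; mkdir -p pics; cat > h.py <<'E'
import numpy as np, cv2
from cell import bot
def save(n,im): cv2.imwrite(n,cv2.cvtColor(im,cv2.COLOR_RGB2BGR))
E
python3 - <<'E'
from h import *
np.set_printoptions(precision=4,suppress=True)
for c in ["scene","top","wrist"]:
    im=bot.camera(c); save(f"pics/{c}0.png",im); np.save(f"pics/{c}0.npy",im)
    k=bot.calibration(c); print(c,k)
for t in ["seat_large","seat_small","bellows","hex_key","blank_plug","sleeve","drawer","pad_large","pad_small","pad_square"]:
    for c in ["top","scene"]:
        print(t,c,[(np.round(d["bbox"]).tolist(),round(d["confidence"],2)) for d in bot.search_frame(c,t)[:4]])
print(bot.read_clock(),bot.grip_depth,bot.read_position(),bot.read_tool_rot())
E
```

```text
pics
scene {'mtx': array([[387.2802,   0.    , 315.6497],
       [  0.    , 387.2802, 202.0359],
       [  0.    ,   0.    ,   1.    ]]), 'extrinsics': array([[-0.529 ,  0.8486,  0.0039,  0.3301],
       [ 0.5945,  0.3738, -0.7119, -0.252 ],
       [-0.6056, -0.3743, -0.7022,  1.2058],
       [ 0.    ,  0.    ,  0.    ,  1.    ]])}
top {'mtx': array([[371.2299,   0.    , 318.5244],
       [  0.    , 371.2299, 196.3814],
       [  0.    ,   0.    ,   1.    ]]), 'extrinsics': array([[-0.0176, -0.9998, -0.0055, -0.0334],
       [-0.981 ,  0.0184, -0.1929,  0.5188],
       [ 0.193 ,  0.0019, -0.9812,  0.9276],
       [ 0.    ,  0.    ,  0.    ,  1.    ]])}
wrist {'mtx': array([[309.7069,   0.    , 325.0542],
       [  0.    , 309.7069, 197.9382],
       [  0.    ,   0.    ,   1.    ]]), 'hand_eye': array([[ 1.    , -0.0004, -0.0003, -0.001 ],
       [ 0.0002, -0.2643,  0.9644, -0.1428],
       [-0.0004, -0.9644, -0.2643,  0.0666],
       [ 0.    ,  0.    ,  0.    ,  1.    ]])}
seat_large top []
seat_large scene [([386.0, 239.0, 26.0, 22.0], 0.98)]
seat_small top [([227.0, 170.0, 12.0, 10
[... 502 characters left out ...]
 [([352.0, 241.0, 18.0, 35.0], 0.89)]
drawer top [([318.0, 164.0, 112.0, 73.0], 0.67)]
drawer scene [([200.0, 148.0, 146.0, 99.0], 0.6)]
pad_large top [([390.0, 167.0, 25.0, 24.0], 0.97), ([447.0, 183.0, 22.0, 20.0], 0.89), ([440.0, 147.0, 26.0, 25.0], 0.65)]
pad_large scene [([185.0, 158.0, 25.0, 20.0], 0.8), ([219.0, 185.0, 24.0, 23.0], 0.56), ([157.0, 181.0, 25.0, 19.0], 0.55)]
pad_small top [([335.0, 174.0, 14.0, 14.0], 0.58)]
pad_small scene [([282.0, 215.0, 18.0, 16.0], 0.55)]
pad_square top [([240.0, 190.0, 19.0, 16.0], 0.75), ([360.0, 170.0, 26.0, 24.0], 0.74), ([391.0, 169.0, 23.0, 25.0], 0.67)]
pad_square scene []
1.15 0.0187 [0.1551 0.5277 0.2313] [ 0.5661 -0.5661 -0.4237  0.4237]
```

```bash
python3 - <<'E'
import cv2
a=cv2.imread("pics/top0.png")[130:280,160:490]; cv2.imwrite("pics/top0z.png",cv2.resize(a,(792,360),interpolation=cv2.INTER_CUBIC))
a=cv2.imread("pics/scene0.png")[130:350,140:500]; cv2.imwrite("pics/scene0z.png",cv2.resize(a,(792,484),interpolation=cv2.INTER_CUBIC))
E
```

```text
(no output)
```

View pics/top0z.png

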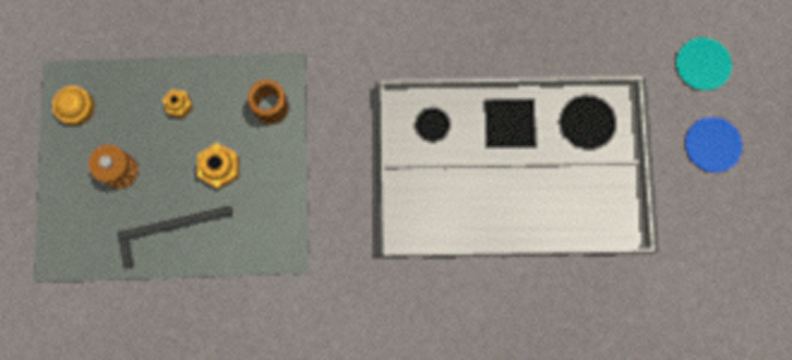

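View pics/scene0z.png

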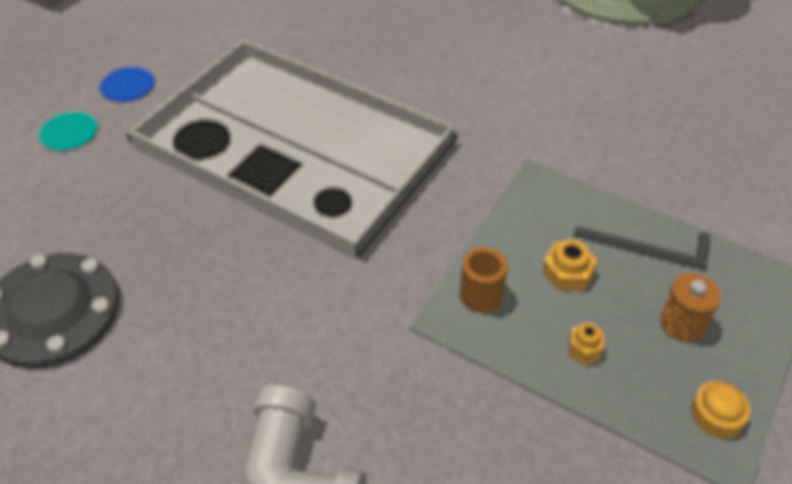

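View pics/wrist0.png

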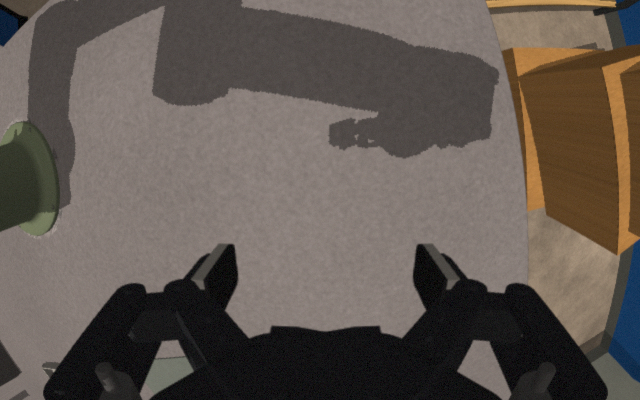

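```bash
cat >> h.py <<'E'
from scipy.spatial.transform import Rotation as R
def quat(Rm): q=R.from_matrix(Rm).as_quat(); return [q[3],q[0],q[1],q[2]]
def rot(q): return R.from_quat([q[1],q[2],q[3],q[0]]).as_matrix()
def down(a):
    # tool y down; jaw axis (tool x) at angle a in the world
    x=np.array([np.cos(a),np.sin(a),0]); y=np.array([0,0,-1.]); return np.stack([x,y,np.cross(x,y)],1)
def ray(c,u,v,T=None):
    k=bot.calibration(c); K=k["mtx"]
    p=np.array([(u-K[0,2])/K[0,0],(v-K[1,2])/K[1,1]])
    if c=="wrist":
        r=np.hypot(*p); s=np.sin(r)/r if r>1e-9 else 1
        d=np.array([p[0]*s,p[1]*s,np.cos(r)]); M=T@k["hand_eye"]
    else:
        d=np.array([p[0],p[1],1]); M=np.linalg.inv(k["extrinsics"])
    return M[:3,3],M[:3,:3]@d
def onz(c,u,v,z,T=None):
    o,d=ray(c,u,v,T); return (o+d*(z-o[2])/d[2])[:3]
def proj(P,T=None,c="wrist"):
    P=np.atleast_2d(P).astype(float); k=bot.calibration(c);K=k["mtx"]
    M=np.linalg.inv(T@k["hand_eye"]) if c=="wrist" else k["extrinsics"]
    q=P@M[:3,:3].T+M[:3,3]
    if c=="wrist":
        rr=np.hypot(q[:,0],q[:,1]); th=np.arctan2(rr,q[:,2]); s=th/np.maximum(rr,1e-9)
        return np.stack([q[:,0]*s*K[0,0]+K[0,2],q[:,1]*s*K[1,1]+K[1,2]],1)
    return np.stack([q[:,0]/q[:,2]*K[0,0]+K[0,2],q[:,1]/q[:,2]*K[1,1]+K[1,2]],1)
def tcp():
    T=np.eye(4); T[:3,3]=bot.read_position(); T[:3,:3]=rot(bot.read_tool_rot()); return T
def snap(n):
    T=tcp(); im=bot.camera("wrist"); save(f"pics/{n}.png",im); np.save(f"pics/{n}_T.npy",T); np.save(f"pics/{n}.npy",im); return T
E
python3 - <<'E'
from h import *
np.set_printoptions(precision=4,suppress=True)
Z=lambda x,y:(160+x/2.4,130+y/2.4)
for n,x,y,z in [("plug",72,104,.025),("small",175,99,.033),("sleeve",267,100,.053),("bell",107,160,.061),("large",216,162,.035),
  ("bend",122,236,.013),("free",231,211,.013),("short",128,266,.013),("psm",432,124,.007),("psq",510,123,.007),("pla",587,122,.007),
  ("c1",381,80,.025),("c2",642,78,.025),("c3",655,250,.025),("c4",378,256,.025)]:
    print(n,onz("top",*Z(x,y),z))
ZS=lambda x,y:(140+x/2.2,130+y/2.2)
for n,x,y,z in [("plug",720,400,.03),("small",590,330,.033),("sleeve",486,263,.053),("bell",697,286,.061),("large",571,251,.035),
  ("psm",333,202,.007),("psq",266,170,.007),("pla",202,138,.007)]:
    print(n,onz("scene",*ZS(x,y),z))
print(rot(bot.read_tool_rot()))
E
```

```text
plug [0.5942 0.3086 0.025 ]
small [0.5956 0.189  0.033 ]
sleeve [0.5871 0.0819 0.053 ]
bell [0.5209 0.2544 0.061 ]
large [0.5215 0.1407 0.035 ]
bend [0.4431 0.2491 0.013 ]
free [0.4692 0.1269 0.013 ]
short [0.4094 0.2411 0.013 ]
psm [ 0.5672 -0.1031  0.007 ]
psq [ 0.5666 -0.1932  0.007 ]
pla [ 0.5661 -0.2822  0.007 ]
c1 [ 0.6158 -0.0451  0.025 ]
c2 [ 0.6125 -0.344   0.025 ]
c3 [ 0.4156 -0.3437  0.025 ]
c4 [ 0.4145 -0.0382  0.025 ]
plug [0.6007 0.3105 0.03  ]
small [0.5958 0.1932 0.033 ]
sleeve [0.5928 0.0873 0.053 ]
bell [0.523  0.2587 0.061 ]
large [0.5234 0.144  0.035 ]
psm [ 0.5712 -0.0989  0.007 ]
psq [ 0.571  -0.1871  0.007 ]
pla [ 0.5691 -0.2793  0.007 ]
[[ 0.2819 -0.     -0.9594]
 [ 0.9594  0.      0.2819]
 [ 0.     -1.      0.    ]]
```

```bash
python3 - <<'E'
from h import *
q=quat(down(np.pi/2))
bot.move_pose([.39,.2,.22],q); print(bot.read_clock()); T=snap("w1"); print(T,bot.read_clock())
for t in ["seat_large","seat_small","bellows","hex_key","blank_plug","sleeve"]:
    print(t,[(np.round(d["bbox"]).tolist(),round(d["confidence"],2)) for d in bot.search_frame("wrist",t)[:4]])
E
```

```text
2.6417
[[-7.09162660e-04  1.54663705e-04 -9.99999737e-01  3.89964892e-01]
 [ 9.99999682e-01  3.63611555e-04 -7.09106384e-04  2.00551911e-01]
 [ 3.63501786e-04 -9.99999922e-01 -1.54921515e-04  2.20085963e-01]
 [ 0.00000000e+00  0.00000000e+00  0.00000000e+00  1.00000000e+00]] 2.6917
seat_large [([261.0, 256.0, 35.0, 40.0], 0.88)]
seat_small [([310.0, 312.0, 20.0, 18.0], 0.81)]
bellows [([351.0, 259.0, 45.0, 50.0], 0.89)]
hex_key [([266.0, 190.0, 109.0, 52.0], 0.82)]
blank_plug [([262.0, 257.0, 35.0, 38.0], 0.73), ([387.0, 301.0, 31.0, 32.0], 0.63)]
sleeve [([230.0, 306.0, 27.0, 33.0], 0.64)]
```

View pics/w1.png

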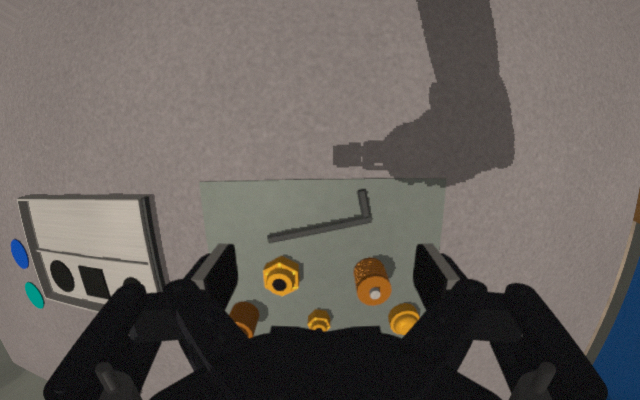

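```bash
python3 - <<'E'
from h import *
q=quat(down(np.pi/2))
bot.move_pose([.57,.2,.19],q); print(bot.read_clock()); T=snap("w2"); print(T[:3,3],bot.read_clock())
for t in ["seat_large","seat_small","bellows","hex_key","blank_plug","sleeve"]:
    print(t,[(np.round(d["bbox"]).tolist(),round(d["confidence"],2)) for d in bot.search_frame("wrist",t)[:3]])
im=cv2.imread("pics/w2.png")[90:330,180:500]; cv2.imwrite("pics/w2z.png",cv2.resize(im,(800,600),interpolation=cv2.INTER_CUBIC))
E
```

```text
3.75
[0.56866319 0.20000465 0.18963257] 3.8
seat_large [([244.0, 113.0, 48.0, 51.0], 0.87), ([45.0, 164.0, 28.0, 38.0], 0.41)]
seat_small [([302.0, 194.0, 33.0, 31.0], 0.87), ([362.0, 116.0, 50.0, 47.0], 0.69)]
bellows [([361.0, 118.0, 52.0, 44.0], 0.76), ([2.0, 56.0, 140.0, 164.0], 0.31)]
hex_key [([258.0, 28.0, 123.0, 64.0], 0.91), ([191.0, 184.0, 52.0, 49.0], 0.72)]
blank_plug [([406.0, 185.0, 42.0, 42.0], 0.74)]
sleeve [([193.0, 182.0, 51.0, 52.0], 0.86)]
```

View pics/w2z.png

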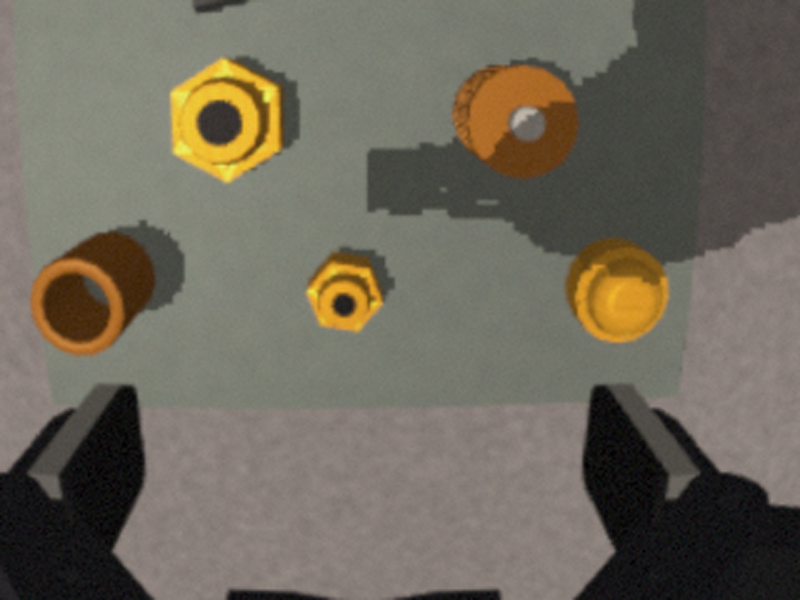

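```bash
python3 - <<'E'
from h import *
np.set_printoptions(precision=4,suppress=True)
T=np.load("pics/w2_T.npy")
Z=lambda x,y:(180+x/2.5,90+y/2.5)
for n,x,y,z in [("large bore",219,122,.035),("small bore",344,304,.033),("stud",527,124,.061),("bell top",529,122,.053),("plug",617,290,.03),("sleeve",80,305,.053)]:
    print(n,onz("wrist",*Z(x,y),z,T))
V=np.array([onz("wrist",*Z(*p),.023,T) for p in [(227,57),(281,92),(279,152),(227,182),(172,150),(172,90)]])
print(V[:,:2],V.mean(0)); a=V[:3]-V[3:]; print(np.degrees(np.arctan2(a[:,1],a[:,0])),np.linalg.norm(a,axis=1))
T1=np.load("pics/w1_T.npy")
for n,u,v,z in [("large bore",279.5,285.5,.035),("stud",376,295,.061)]: print(n,onz("wrist",u,v,z,T1))
im=cv2.imread("pics/w2.png")[180:235,295:345]; cv2.imwrite("pics/w2s.png",cv2.resize(im,(500,550),interpolation=cv2.INTER_CUBIC))
im=cv2.imread("pics/w2.png")[20:100,250:390]; cv2.imwrite("pics/w2k.png",cv2.resize(im,(700,400),interpolation=cv2.INTER_CUBIC))
im=cv2.imread("pics/w1.png")[180:250,255:385]; cv2.imwrite("pics/w1k.png",cv2.resize(im,(650,350),interpolation=cv2.INTER_CUBIC))
E
```

```text
large bore [0.5235 0.1433 0.035 ]
small bore [0.5978 0.1914 0.033 ]
stud [0.5222 0.2573 0.061 ]
bell top [0.5221 0.2597 0.053 ]
plug [0.5931 0.3066 0.03  ]
sleeve [0.5925 0.0867 0.053 ]
[[0.4982 0.1449]
 [0.5128 0.1664]
 [0.537  0.1653]
 [0.549  0.1436]
 [0.5354 0.121 ]
 [0.5108 0.1219]] [0.5239 0.1438 0.023 ]
[178.6215 116.425   58.8663] [0.0509 0.0507 0.0507]
large bore [0.5251 0.1433 0.035 ]
stud [0.5224 0.2586 0.061 ]
```

View pics/w2s.png

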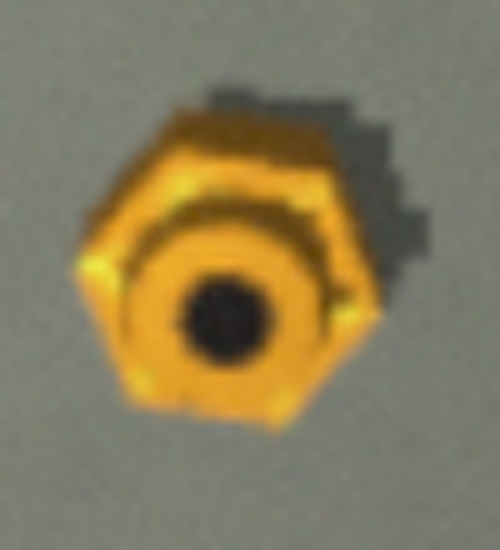

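View pics/w2k.png

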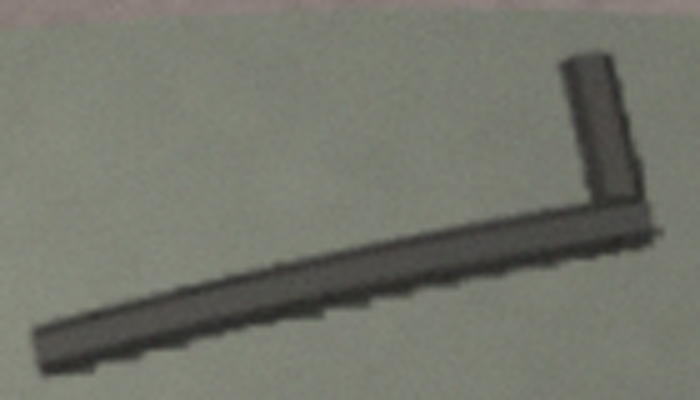

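View pics/w1k.png

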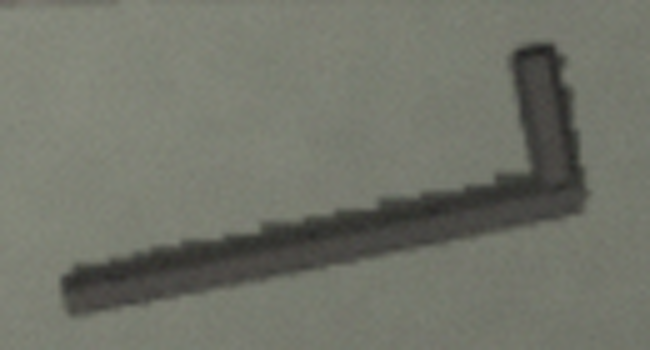

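```bash
python3 - <<'E'
from h import *
np.set_printoptions(precision=4,suppress=True)
T=np.load("pics/w2_T.npy");T1=np.load("pics/w1_T.npy")
V=np.array([onz("wrist",295+p[0]/10,180+p[1]/10,.023,T) for p in [(190,160),(325,178),(378,312),(283,425),(135,398),(85,268)]])
print(V[:,:2],V.mean(0)); a=V[:3]-V[3:]; print(np.degrees(np.arctan2(a[:,1],a[:,0])),np.linalg.norm(a,axis=1))
for T_,o,pts in [(T,(250,20),[(38,349),(652,219),(588,56)]),(T1,(255,180),[(68,296),(583,200),(536,48)])]:
    P=np.array([onz("wrist",o[0]+p[0]/5,o[1]+p[1]/5,.012,T_)[:2] for p in pts])
    d=P[1]-P[0]; print(P,np.linalg.norm(d),np.degrees(np.arctan2(d[1],d[0])),"origin",P[0]+d*78/130, "from bend",P[1]-d/np.linalg.norm(d)*.052)
for n,p,a in [("L",[.524,.1435,.006],88),("S",[.598,.1914,.006],0),("B",[.522,.258,.02],90),("K",[.457,.2,.006],15)]:
  for k in range(-180,181,30):
    s=bot.solve_ik(p,quat(down(np.radians(a+k)))); print(n,a+k,None if s is None else np.round(s,2))
E
```

```text
[[0.5841 0.1875]
 [0.586  0.2015]
 [0.6006 0.207 ]
 [0.6132 0.1971]
 [0.6101 0.1814]
 [0.5958 0.1764]] [0.5983 0.1918 0.023 ]
[-161.7894  140.2553   81.0779] [0.0306 0.0314 0.031 ]
[[0.4733 0.1292]
 [0.4463 0.2558]
 [0.4112 0.2428]] 0.1294652697462231 102.05280369333711 origin [0.4571 0.2052] from bend [0.4571 0.205 ]
[[0.4723 0.1295]
 [0.4469 0.2559]
 [0.4091 0.2431]] 0.12889404891222717 101.39012756075536 origin [0.4571 0.2053] from bend [0.4572 0.2049]
L -92 [ 0.13  0.57 -0.47  0.53  0.   -2.98]
L -62 [ 0.13  0.57 -0.47  0.53  0.    2.78]
L -32 [ 0.13  0.57 -0.47  0.53  0.    2.26]
L -2 [ 0.13  0.57 -0.47  0.53  0.    1.74]
L 28 [ 0.13  0.57 -0.47  0.53  0.    1.21]
L 58 [ 0.13  0.57 -0.47  0.53  0.    0.69]
L 88 [ 0.13  0.57 -0.47  0.53  0.    0.17]
L 118 [ 0.13  0.57 -0.47  0.53  0.   -0.36]
L 148 [ 0.13  0.57 -0.47  0.53  0.   -0.88]
L 178 [ 0.13  0.57 -0.47  0.53  0.   -1.4 ]
L 208 [ 0.13  0.57 -0.47  0.53  0.   -1.93]
L 238 [ 0.13  0.57 -0.47  0.53  0.   -2.45]
L 268 [ 0.13  0.57 -0.47  0.53  0.   -2.98]
S -180 [ 0.19  0.69 -0.23  0.66  0.   -1.38]
S -150 [ 0.19  0.69 -0.23  
[... 936 characters left out ...]
10 [ 0.33  0.6  -0.35  0.61  0.   -1.76]
B 240 [ 0.33  0.6  -0.35  0.61  0.   -2.29]
B 270 [ 0.33  0.6  -0.35  0.61  0.   -2.81]
K -165 [ 0.26  0.51 -0.59  0.47  0.   -1.57]
K -135 [ 0.26  0.51 -0.59  0.47  0.   -2.09]
K -105 [ 0.26  0.51 -0.59  0.47  0.   -2.62]
K -75 [ 0.26  0.51 -0.59  0.47  0.   -3.14]
K -45 [ 0.26  0.51 -0.59  0.47  0.    2.62]
K -15 [ 0.26  0.51 -0.59  0.47  0.    2.1 ]
K 15 [ 0.26  0.51 -0.59  0.47  0.    1.57]
K 45 [ 0.26  0.51 -0.59  0.47  0.    1.05]
K 75 [ 0.26  0.51 -0.59  0.47  0.    0.53]
K 105 [ 0.26  0.51 -0.59  0.47  0.    0.  ]
K 135 [ 0.26  0.51 -0.59  0.47  0.   -0.52]
K 165 [ 0.26  0.51 -0.59  0.47  0.   -1.04]
K 195 [ 0.26  0.51 -0.59  0.47  0.   -1.57]
```

```bash
cat >> h.py <<'E'
def pick(xy,adeg,z,op,force=50,hz=.11):
    q=quat(down(np.radians(adeg)))
    bot.move_pose([*xy,hz],q); 
    bot.set_gripper(op)
    hit=bot.move_linear([*xy,z+.02],speed=.15,until_force=15) or bot.move_linear([*xy,z],speed=.06,until_force=15)
    print("hit",hit,bot.read_position())
    bot.set_gripper(0.0,grasp_force=force); w1=bot.read_gripper_width()
    bot.move_linear([*xy,hz+.02],speed=.15)
    print("w",w1*85,bot.read_gripper_width()*85,"F",bot.read_ft_force(),"t",bot.read_clock())
E
python3 - <<'E'
from h import *
np.set_printoptions(precision=4,suppress=True)
pick([.524,.1435],88,.006,.75)
bot.move_pose([.62,-.19,.17],quat(down(np.pi/2)))
T=snap("w3"); print(bot.read_clock(), bot.read_gripper_width()*85)
for t in ["pad_large","pad_small","pad_square"]:
    print(t,[(np.round(d["bbox"]).tolist(),round(d["confidence"],2)) for d in bot.search_frame("wrist",t)[:3]])
E
```

```text
hit False [0.5236 0.1435 0.0056]
w 42.928918575869936 42.55158779902314 F [ 0.4858  0.088  -2.9734] t 7.4417
8.8083 42.6015991569233
pad_large [([101.0, 89.0, 42.0, 58.0], 0.91), ([108.0, 171.0, 44.0, 52.0], 0.68), ([204.0, 102.0, 61.0, 67.0], 0.66)]
pad_small [([387.0, 114.0, 42.0, 40.0], 0.58)]
pad_square [([296.0, 103.0, 54.0, 59.0], 0.62)]
```

View pics/w3.png

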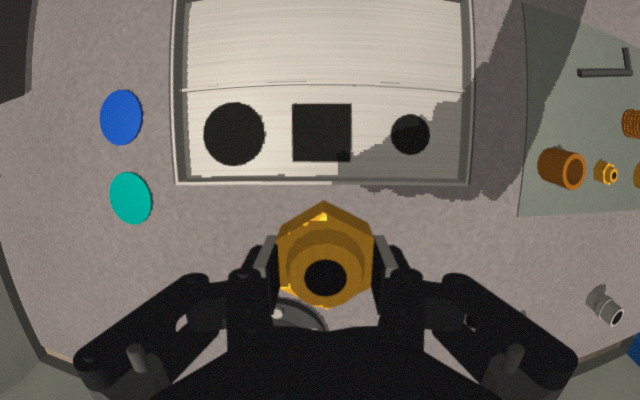

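```bash
python3 - <<'E'
from h import *
np.set_printoptions(precision=4,suppress=True)
T=np.load("pics/w3_T.npy"); im=np.load("pics/w3.npy").astype(int)
print(T[:3,3])
m=(im.sum(2)<115).astype(np.uint8)
n,l,s,c=cv2.connectedComponentsWithStats(m[90:175,195:440])
for i in range(1,n):
    if s[i,4]>300: print(s[i],c[i]+[195,90],onz("wrist",*(c[i]+[195,90]),.007,T))
for u,v in [(235,134),(322,132),(411,134)]: print(onz("wrist",u,v,.007,T))
print("bore",onz("wrist",325,278,T[2,3]+.0294,T))
P=[onz("wrist",u,v,.025,T) for u,v in [(177,183),(471,183)]]; print(P)
print([onz("wrist",u,v,.003,T) for u,v in [(188,93),(463,90)]])
E
```

```text
[ 0.6197 -0.1884  0.1695]
[  10   14   59   61 2734] [233.6357 133.7067] [ 0.5692 -0.2815  0.007 ]
[  98   15   57   56 3007] [321.2764 132.1141] [ 0.5694 -0.193   0.007 ]
[ 196   25   38   39 1131] [410.0469 134.5031] [ 0.5701 -0.1039  0.007 ]
[ 0.5695 -0.2801  0.007 ]
[ 0.5693 -0.1923  0.007 ]
[ 0.5695 -0.1029  0.007 ]
bore [ 0.6186 -0.1895  0.1989]
[array([ 0.6155, -0.3415,  0.025 ]), array([ 0.6153, -0.0395,  0.025 ])]
[array([ 0.5234, -0.3331,  0.003 ]), array([ 0.5197, -0.0445,  0.003 ])]
```

```bash
cat >> h.py <<'E'
def place(xy,adeg,z,op,hz=.11,f=12):
    bot.move_pose([*xy,hz],quat(down(np.radians(adeg))))
    hit=bot.move_linear([*xy,z+.02],speed=.15,until_force=20) or bot.move_linear([*xy,z-.001],speed=.04,until_force=f)
    print("hit",hit,bot.read_position())
    bot.set_gripper(op); bot.wait(.15)
    p=bot.read_position()
    bot.move_linear([p[0],p[1],hz],speed=.15); print("t",bot.read_clock())
E
python3 - <<'E'
from h import *
np.set_printoptions(precision=4,suppress=True)
place([.570,-.281],90,.0102,.75)
pick([.598,.1916],110,.006,.6)
bot.move_pose([.62,-.19,.17],quat(down(np.pi/2)))
T=snap("w4"); print(bot.read_clock(), bot.read_gripper_width()*85)
E
```

```text
hit True [ 0.5698 -0.2811  0.0105]
t 12.0083
hit False [0.5976 0.1915 0.0056]
w 26.66437328675998 26.640816009706576 F [-0.4161 -0.084  -1.3835] t 16.5167
18.0 26.56637826967255
```

View pics/w4.png

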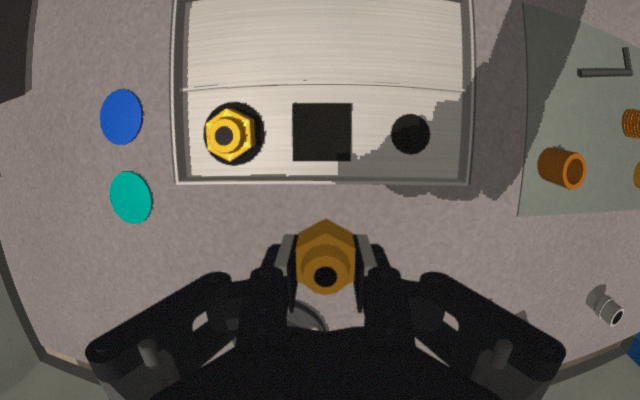

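```bash
python3 - <<'E'
from h import *
np.set_printoptions(precision=4,suppress=True)
place([.570,-.1035],90,.0102,.6)
pick([.522,.2583],90,.012,.75,force=40,hz=.13)
bot.move_pose([.62,-.19,.20],quat(down(np.pi/2)))
T=snap("w5"); print(bot.read_clock(), bot.read_gripper_width()*85)
E
```

```text
hit True [ 0.5698 -0.1034  0.0104]
t 21.0583
hit False [0.5216 0.2582 0.0116]
w 41.121646225353395 41.00594217929064 F [ 0.123   0.1182 -1.3411] t 25.3833
27.125 40.92318707454455
```

View pics/w5.png

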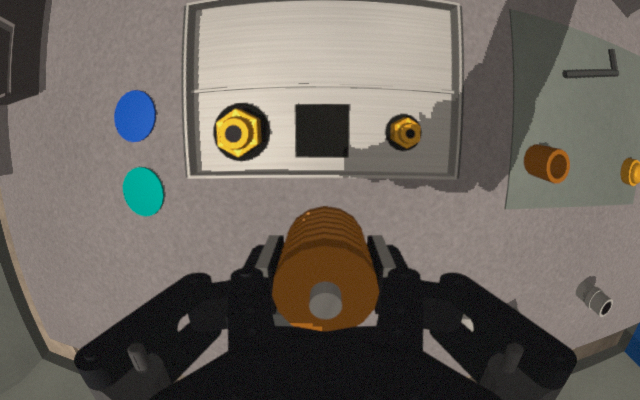

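```bash
python3 - <<'E'
from h import *
np.set_printoptions(precision=4,suppress=True)
T=np.load("pics/w5_T.npy"); print("stud-tcp",onz("wrist",325,300,T[2,3]+.0494,T)-T[:3,3])
place([.570,-.1925],90,.0162,.65,hz=.14)
pick([.457,.205],11.7,.005,.4,force=50)
bot.move_pose([.485,-.178,.12],quat(down(0)))
T=snap("w6"); save("pics/s6.png",bot.camera("scene")); print(bot.read_clock(), bot.read_gripper_width()*85)
E
```

```text
stud-tcp [-0.0034 -0.0011  0.0494]
hit True [ 0.5698 -0.1926  0.0163]
t 30.3083
hit False [0.4566 0.2049 0.0046]
w 7.699899371998178 7.945688113750099 F [ 0.1608  0.202  -1.2926] t 34.9833
36.5167 8.327080032830857
```

View pics/w6.png

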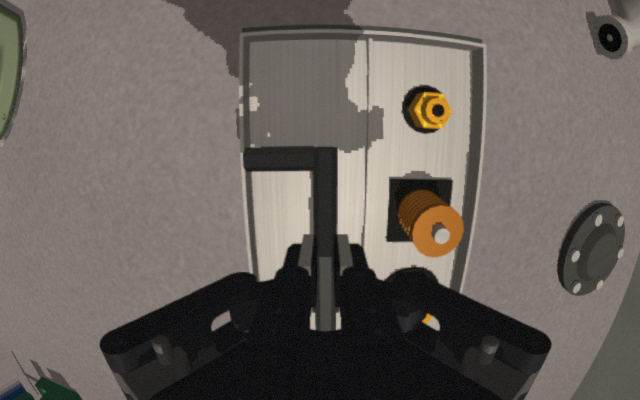

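View pics/s6.png

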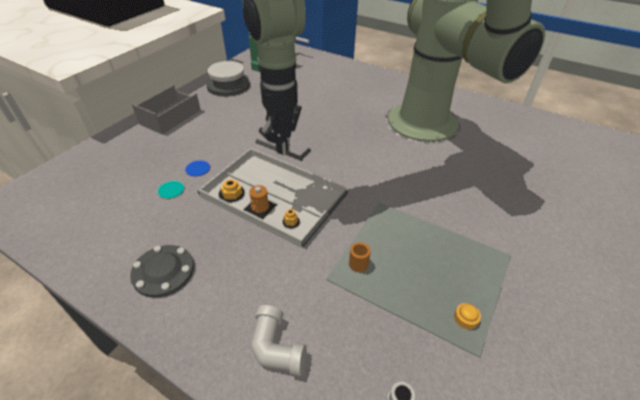

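```bash
python3 - <<'E'
from h import *
np.set_printoptions(precision=4,suppress=True)
place([.470,-.178],0,.005,.25,hz=.13)
bot.move_pose([.62,-.19,.22],quat(down(np.pi/2)))
T=snap("w7"); save("pics/t7.png",bot.camera("top")); save("pics/s7.png",bot.camera("scene"));print(bot.read_clock())
a=cv2.imread("pics/t7.png")[130:280,160:490]; cv2.imwrite("pics/t7z.png",cv2.resize(a,(792,360),interpolation=cv2.INTER_CUBIC))
a=cv2.imread("pics/s7.png")[130:350,140:500]; cv2.imwrite("pics/s7z.png",cv2.resize(a,(792,484),interpolation=cv2.INTER_CUBIC))
E
```

```text
hit True [ 0.4699 -0.178   0.0053]
t 39.5417
41.0167
```

View pics/w7.png

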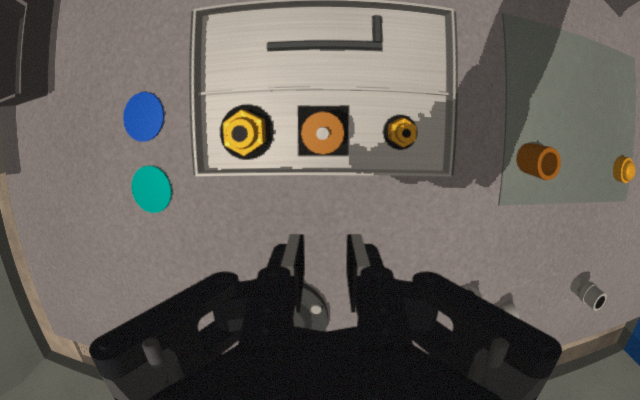

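View pics/s7z.png

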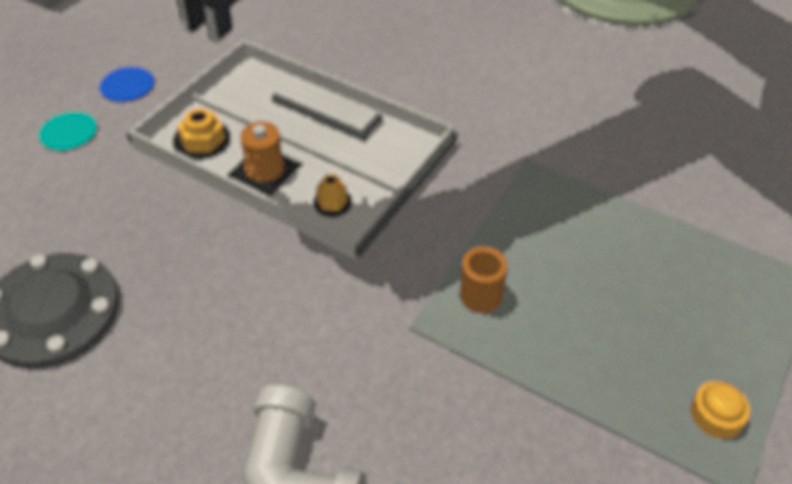

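View pics/t7z.png

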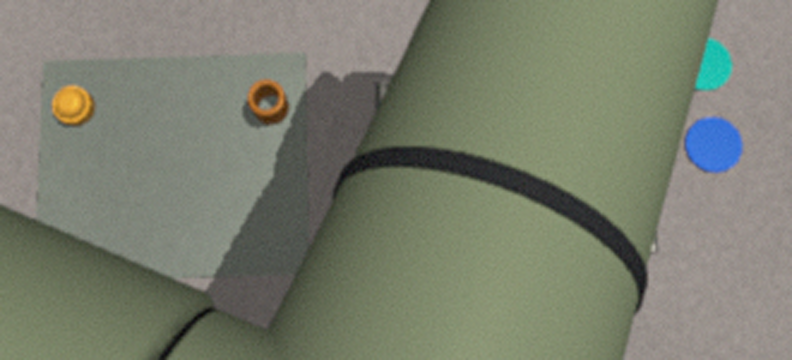

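```bash
python3 - <<'E'
from h import *
np.set_printoptions(precision=4,suppress=True)
T=np.load("pics/w7_T.npy")
for n,u,v,z,p in [("large",239.5,133,.039,(.5692,-.2812)),("small",403,132.5,.037,(.5698,-.1035)),("bell",322.5,133,.065,(.5693,-.1926))]:
    q=onz("wrist",u,v,z,T); print(n,q,np.hypot(*(q[:2]-p)))
for u,v in [(268,46),(382,45),(377,16)]: print("key",onz("wrist",u,v,.012,T))
bot.close_job()
E
```

```text
large [ 0.5689 -0.2816  0.039 ] 0.00047793772838969497
small [ 0.569  -0.1077  0.037 ] 0.004254873045572829
bell [ 0.5694 -0.1931  0.065 ] 0.0005365011805948274
key [ 0.4706 -0.2548  0.012 ]
key [ 0.4696 -0.1264  0.012 ]
key [ 0.4341 -0.1316  0.012 ]
the job is handed in; nothing more can be done
```

The whole kit is in the drawer and the job is handed in. The last clock reading was 41 s of the 112 s allowed; no verdict is reported.

I picked the hexagonal seats by their flats and bores, and the bellows by its corrugation and stud. The domed plug, the smooth sleeve and the blue and turquoise discs were left alone.

Last checks, from wrist and scene pictures taken just before hand-in (limit 12 mm from pad centre):

| Part | Result |
|---|---|
| Large seat | about 0.5 mm from pad centre, upright |
| Bellows | about 0.5 mm from pad centre, upright |
| Small seat | about 4 mm from pad centre, upright |
| Hex key | on the floor of the near lane, within about 1° of the drawer's y axis |
| Plug and sleeve | where they started, judged by eye in the scene and top pictures, not measured |

- **Small seat:** its position was read by hand from a picture, so part of the 4 mm may be reading error.
- **Drawer:** the arm blocked the top camera's view of it at the end, so the drawer check rests on the wrist and scene cameras.
- **Uprightness:** I judged it by eye and did not measure it.

No motion errors were reported. I did not log contact or wrist forces through the moves; the only ones checked were the light touch-down stops, at about 12 N.

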